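Open the goods-hoist control box

TASK

The larger of the two pale grey boxes lying on the bench is the goods hoist's control box, due for a check. Turn its latch knob a full quarter turn clockwise so that the latch's tongue swings clear of the cover, then lift the cover off by its handle and lay it flat, handle up, in the middle of the cardboard sheet between the boxes, without letting it fall. Leave the smaller box's latch alone.

Things in the scene. Friction and masses are not known exactly. Their poses are not given: they have to be found in the camera images.
- latch (a joint): Latch knob of the larger pale grey steel box (210 x 170 mm, 90 mm high, lying fixed on the bench). 0 = closed: its tongue points at the cover and lies over the cover's edge; pi/2 = fully open, its stop (clear of the cover from 1.15 up). Grows turning clockwise seen from above, about a vertical axis. Starts at 0 to 0.2; friction about 0.1 N m; stays where left.
- latch_grip (a point): Point on that latch's axis, at grip height 126 mm above the bench. Grip: upright black bar, 40 mm along this point's x (the way the steel tongue points), 12 mm thick (y), its top 10 mm above and its foot 24 mm below this point, on a 36 mm steel disc. Below it the tongue, 14 mm wide, reaches 32 mm from the axis. Turns with the knob, z up. The cover's handle is 85 mm away.
- cover: Loose flat grey cover of the larger box, 124 (x) x 144 (y) x 8 mm, 0.2 to 0.4 kg, 2 mm below the box's rim, 3 mm of play all round. Origin: centre of its underside, 80 mm above the bench at the start; z up, x away from the latch (closed tongue's direction). Steel bridge handle at its centre: bar along y, 70 mm long, 12 mm thick (x), 14 mm high, its middle 38 mm above the origin.
- sheet: Sheet of brown cardboard fixed flat on the bench between the two boxes, 200 (x) x 180 (y) x 4 mm. Origin: centre of its underside, on the bench. The cover may lie on it in any turn.
- small_latch (a joint): Latch of the smaller pale grey box (170 x 130 mm, 60 mm high), which has the same kind of latch and a cover of its own, on the other side of the cardboard. Same meaning as the larger one's; it starts between 0 and 0.2 and is to be left alone.
Not all that is in view belongs to the job. Leave any orange look-alike of the cover alone. What is shaped like the part that bears small_latch but green is not meant.

How it is judged:
By the outcome, as a careful person would: the job done as asked, in the order asked, and still so for the second after the job is handed in, with the robot touching nothing.
It also fails if it takes over 50 s, if anything falls off the work surface, if the arm or the gripper's body presses on something with over 40 N, if the wrist force passes 120 N, or if a joint passes its speed limit or range.

ROBOT

A 7-joint arm with a two-finger parallel gripper is mounted at the origin on the work surface. World frame = base frame: x ahead of the robot, y to its left, z up, the work surface at z = 0. Lengths are in m, angles in rad, forces in N, time in s.
With the tool pointing down it reaches from about 0.4 to 0.925 m from the base axis. Payload 4.1 kg.
Tool frame: the origin (TCP) lies at the very end of the fingers, on their centre line; the grasp point (between the pads) lies 19 mm behind it; z points along the fingers, x is the direction in which the jaws open and shut, and the axes are right-handed (so a half turn about z gives the same grasp; the last joint's range is limited). The gripper opens to 85 mm and grips with 20 to 120 N. Pads are 22 mm wide; open, the fingers measure 114 mm over their backs; the gripper's body (76 mm by 85 mm) begins 54 mm behind the grasp point. The pads swing forward as they close: fully open they stand 13 mm farther back than shut.
Start: joints at [1.077, 0.398, 0.045, 1.537, -0.019, 1.207, -0.051], TCP at [0.25, -0.6, 0.231] pointing down, gripper open.
Joint ranges: [-2.82, 2.82], [-0.49, 2.23], [-1.37, 1.46], [0, 2.46], [-1.36, 4.5], [0.23, 2], [-2.94, 2.94]. Speed limits (rad/s): [2.57, 2.57, 3.14, 3.14, 3.14, 3.14, 3.14].

INTERFACE

Orientations are given as a unit quaternion [w, x, y, z].
In Python, from cell import bot, grab_frame, camera_info, job gives the robot as it stands.
- The arm moves only by the tool send_rows, never from a script. Its argument "commands" is a list of rows, each a list of 7 numbers: the shift along the tool's x, y, z in mm, then the turn, a rotation vector about the tool's x, y, z in degrees, then the opening, from 0 (shut) to 1 (fully open). A call has 1 to 12 rows; each row shifts and turns the pose as measured when the row begins, along the tool's axes as they then stand; what a row does not reach is not made up. A row lasts 1/10 s, in which the tool goes at most 50 mm and 8.59 degrees, less where a joint would pass 70% of its speed; a pose out of reach is approached as far as the arm can. A call with a gripper value outside its range is refused whole. The fingers move at their own pace and stop on an object; "newtons" is the grip in N (left out, the last holds). Time passes only in rows, so rows that do not move let the fingers close. It gives the time, the measured TCP pose, the force and the opening at its end, in the units of the state.
- bot.observe(): the state, without advancing time (a new reading comes with each control period).
- grab_frame(name): name is "side" or "top"; returns the picture (400x640x3 uint8, red, green, blue); there is no depth.
- camera_info(name): a dict with "K" (3x3 intrinsics, pixels), "dist" ([k1, k2, p1, p2, k3] as OpenCV has them; the pictures are not rectified), "R" (3x3) and "t" (3): a world point X has camera coordinates R X + t. Camera axes: x right, y down, z forward; pixel columns grow to the right and rows downward; lengths in m; the calibration is good to about 2 mm. A picture is of the moment at which its call begins. camera_info takes no time and is no camera call.
- job.job_done(): hands the job in, once; it reports no verdict.
The state is a dict: "time_s": time; "joint_pos": joint angles; "joint_vel": joint speeds; "joint_torque": joint torques, N m; "ee_pos": TCP position; "eef_rot": TCP orientation; "force": force on the tool from outside, world axes, zero at the start; "torque": the same for the moment, N m; "grip_width": opening from 0.0 (shut) to 1.0 (fully open).
Only numpy, scipy, OpenCV 4.12 (cv2) and the standard library are available. Lean on these libraries where they do the work, as an engineer would, in place of code of your own. Each camera call takes 0.05 s, during which the arm holds its last target.

## Working session

There is one attempt and no reset: what is moved stays moved. The work goes in short steps, Python scripts to look and compute and a tool call to move; the robot and the scene stay as the last step left them, time stands still between calls to the robot, and variables do not carry over. Pictures are saved under pics/ and viewed, and the job is handed in when it is done.

Besides the shell and the picture viewer there is one more tool, called after "Emit:" by a JSON object that holds its "name" and its "arguments". send_rows: Moves the arm, as the interface text tells. Its arguments: {"type":"object","properties":{"commands":{"type":"array"},"newtons":{"type":"number"}},"required":["commands"]}

```bash
mkdir -p pics; ls; python3 - <<'E'
from cell import bot, grab_frame, camera_info, job
import cv2
for n in("top","side"):
    cv2.imwrite(f"pics/{n}0.png",grab_frame(n)[:,:,::-1]); c=camera_info(n); print(n,c)
s=bot.observe();print(s)
E
```

```text
pics
top {'K': array([[408.55258809,   0.        , 317.36605288],
       [  0.        , 408.55258809, 204.67077931],
       [  0.        ,   0.        ,   1.        ]]), 'dist': array([-0.1049142,  0.       ,  0.       ,  0.       ,  0.       ]), 'R': array([[ 0.02467069, -0.9996115 , -0.01296976],
       [-0.9956214 , -0.02339797, -0.09050173],
       [ 0.0901631 ,  0.01514571, -0.99581184]]), 't': array([0.00353374, 0.40795934, 1.06520361])}
side {'K': array([[422.350241  ,   0.        , 323.06404609],
       [  0.        , 422.350241  , 195.26801043],
       [  0.        ,   0.        ,   1.        ]]), 'dist': array([-0.11247324,  0.        ,  0.        ,  0.        ,  0.        ]), 'R': array([[-0.7237273 , -0.68983704, -0.01853817],
       [-0.47655403,  0.51903479, -0.70957674],
       [ 0.49911427, -0.50470561, -0.70438427]]), 't': array([0.29544377, 0.3000759 , 0.86588641])}
{'time_s': 0.1, 'joint_pos': array([ 1.07698833,  0.39910057,  0.04501467,  1.53774097, -0.01871657,
        1.20688496, -0.0506783 ]), 'joint_vel': array([ 0.00024635, -0.00508379, -0.00093496, -0.00369883,  0.00104419,
        0.00034166, -0.00091143]), 'joint_torque': array([ 3.73820396e-03, -4.76267266e+01,  1.37011327e+00, -2.54950333e+01,
        1.19115112e-02,  5.12080020e-03,  3.09682196e-05]), 'ee_pos': array([ 0.24983618, -0.59946398,  0.23038397]), 'eef_rot': array([-4.34807882e-04,  8.32095715e-01, -5.54631398e-01, -7.37676985e-04]), 'force': array([0.16341858, 0.27036102, 0.62561379]), 'torque': array([ 0.01175037, -0.01436052, -0.00501438]), 'grip_width': 0.9960226612896755}
```

View pics/top0.png

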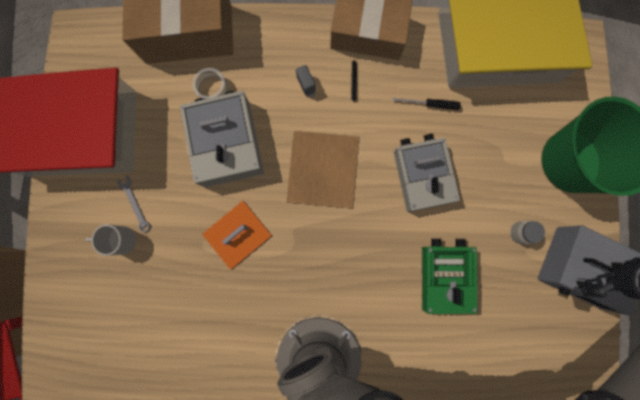

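View pics/side0.png

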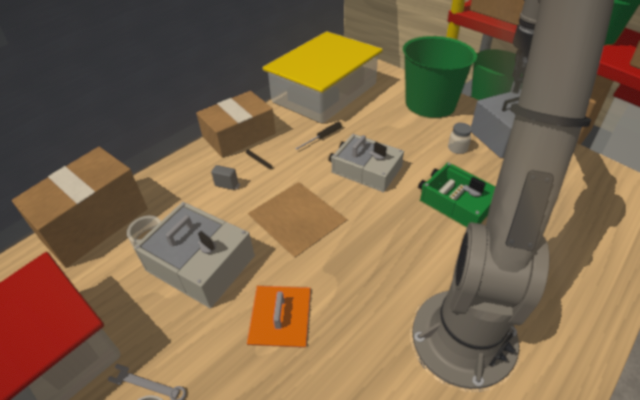

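The top view shows two pale grey boxes: a larger one at about (221,138) with its knob at (221,154), and a smaller one at about (428,175) with its knob at (434,185). The cardboard lies between them at (323,170). The orange plate at (237,235) and the green box at (450,280) are decoys. The left grey box fits "larger". I'll confirm that in enlarged crops.

```bash
python3 - <<'E'
import cv2,numpy as np
t=cv2.imread("pics/top0.png");s=cv2.imread("pics/side0.png")
a=cv2.resize(t[80:200,170:280],None,fx=5,fy=5,interpolation=cv2.INTER_CUBIC)
cv2.imwrite("pics/c1.png",a)
b=cv2.resize(s[190:310,120:270],None,fx=5,fy=5,interpolation=cv2.INTER_CUBIC)
cv2.imwrite("pics/c2.png",b)
E
```

```text
(no output)
```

View pics/c1.png

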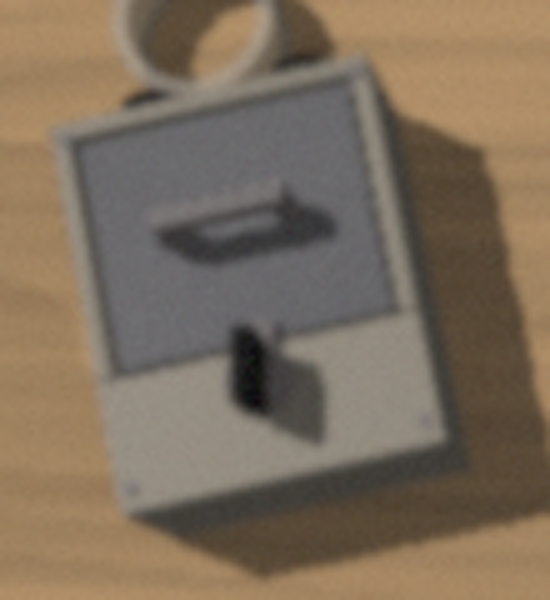

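View pics/c2.png

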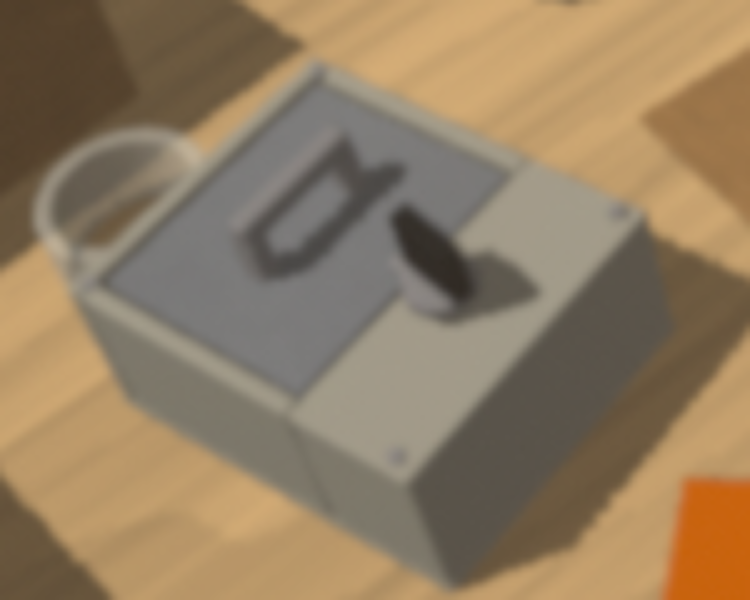

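The left box is the control box: its cover has a steel bridge handle, and the black knob is near (250,370) in the top crop. Next I'll fit its pose from both cameras, and the sheet's pose too.

```bash
cat > h.py <<'E'
import numpy as np,cv2
from cell import camera_info
C={n:camera_info(n) for n in("top","side")}
def proj(n,X):
    c=C[n];r=cv2.Rodrigues(c["R"])[0]
    return cv2.projectPoints(np.asarray(X,float).reshape(-1,1,3),r,c["t"],c["K"],c["dist"])[0].reshape(-1,2)
def back(n,uv,z):
    c=C[n];p=cv2.undistortPoints(np.asarray(uv,float).reshape(-1,1,2),c["K"],c["dist"]).reshape(-1,2)
    d=np.c_[p,np.ones(len(p))]@c["R"];o=-c["R"].T@c["t"]
    return o+d*((z-o[2])/d[:,2])[:,None]
E
cat > a.py <<'E'
from h import *
from scipy.optimize import least_squares
t=np.array([(60,132),(368,62),(445,440),(130,513)])/5+[170,80]-.4
s=np.array([(90,285),(318,66),(645,215),(410,482)])/5+[120,190]-.4
rect=np.array([(105,85),(105,-85),(-105,-85),(-105,85)])/1000
def tr(p,q): c,s_=np.cos(p[2]),np.sin(p[2]); return q@np.array([[c,s_],[-s_,c]])+p[:2]
def f(p):
    X=np.c_[tr(p,rect),np.full(4,.09)]
    return np.r_[proj("top",X)-t,proj("side",X)-s].ravel()
r=least_squares(f,[.6,.25,0.1]);print("box",r.x,r.fun.reshape(-1,2).round(1))
for n,q in(("top",t),("side",s)):print(n,back(n,q,.09).round(4).tolist())
b=r.x
def loc(n,uv,z):
    X=back(n,uv,z)[:,:2]-b[:2];c,s_=np.cos(b[2]),np.sin(b[2]);return (X@np.array([[c,-s_],[s_,c]])*1000).round(1)
# cover corners (z .088)
print("cover top",loc("top",np.array([(78,147),(348,85),(400,308),(115,373)])/5+[170,80]-.4,.088).tolist())
print("cover side",loc("side",np.array([(105,282),(325,80),(520,165),(298,398)])/5+[120,190]-.4,.088).tolist())
print("bar top(z.136) ",loc("top",np.array([(243,328),(252,412)])/5+[170,80]-.4,.136).tolist())
print("bar side",loc("side",np.array([(400,210),(470,285)])/5+[120,190]-.4,.13).tolist())
print("handle top",loc("top",np.array([(152,215),(283,183)])/5+[170,80]-.4,.125).tolist())
print("handle side",loc("side",np.array([(238,232),(342,128)])/5+[120,190]-.4,.125).tolist())
sh=np.array([(294,131),(359,136),(355,208),(287,204)])
X=back("top",sh,.004);print("sheet",X.round(4).tolist(),X.mean(0))
X=back("side",np.array([(298,183),(347,217),(298,254),(249,215)]),.004);print("sheet side",X.round(4).tolist(),X.mean(0))
E
python3 a.py
```

```text
box [0.56945283 0.26433988 0.24021814] [[-0.5 -0.5]
 [ 1.5 -1.2]
 [ 2.   1.4]
 [-0.4  1.5]
 [-4.6  0.7]
 [ 0.2 -2. ]
 [ 1.7 -0.3]
 [ 0.   0.9]]
top [[0.6498, 0.3705, 0.09], [0.6883, 0.2106, 0.09], [0.4912, 0.162, 0.09], [0.451, 0.321, 0.09]]
side [[0.6452, 0.3632, 0.09], [0.6861, 0.211, 0.09], [0.4899, 0.16, 0.09], [0.4491, 0.3207, 0.09]]
cover top [[93.9, 76.6], [93.7, -67.8], [-28.2, -71.5], [-28.4, 78.3]]
cover side [[93.9, 72.4], [92.4, -75.3], [-29.9, -79.3], [-30.7, 74.6]]
bar top(z.136)  [[-34.4, -0.7], [-76.1, 2.7]]
bar side [[-30.8, -6.9], [-85.6, 10.1]]
handle top [[35.5, 35.8], [36.5, -31.4]]
handle side [[28.6, 36.3], [30.5, -34.0]]
sheet [[0.6106, 0.0827, 0.004], [0.6005, -0.0957, 0.004], [0.4025, -0.0877, 0.004], [0.409, 0.0954, 0.004]] [ 0.50562801 -0.0013238   0.004     ]
sheet side [[0.5959, -0.0931, 0.004], [0.4063, -0.0894, 0.004], [0.4135, 0.083, 0.004], [0.6028, 0.0822, 0.004]] [ 0.50462771 -0.00433965  0.004     ]
```

Emit:
{"name": "send_rows", "arguments": {"commands": [[-25,-38,0,0,0,0,0.7],[-25,-38,0,0,0,0,0.7],[-25,-38,0,0,0,0,0.7],[-25,-38,0,0,0,0,0.7],[-25,-38,0,0,0,0,0.7],[-25,-38,0,0,0,0,0.7],[-25,-38,0,0,0,0,0.7],[-25,-38,0,0,0,0,0.7]]}}

```text
time_s: 0.9
ee_pos: [0.4533, -0.2945, 0.225]
eef_rot: [0.002, 0.827, -0.562, -0.004]
force: [0.9, -0.6, -0.5]
grip_width: 0.699
```

Emit:
{"name": "send_rows", "arguments": {"commands": [[-43,-23,0,0,0,0,0.7],[-43,-23,0,0,0,0,0.7],[-43,-23,0,0,0,0,0.7],[-43,-23,0,0,0,0,0.7],[-43,-23,0,0,0,0,0.7],[-43,-23,0,0,0,0,0.7],[-43,-23,0,0,0,0,0.7],[-43,-23,0,0,0,0,0.7],[-43,-23,0,0,0,0,0.7],[-43,-23,0,0,0,0,0.7]]}}

```text
time_s: 1.9
ee_pos: [0.5077, 0.2022, 0.2229]
eef_rot: [0.003, 0.827, -0.562, -0.004]
force: [0.8, -0.7, 0.4]
grip_width: 0.697
```

```bash
cat > g.py <<'E'
import sys,numpy as np
from cell import bot
from scipy.spatial.transform import Rotation as R
def go(x,y,z,yaw):
    s=bot.observe();q=s["eef_rot"];r=R.from_quat([q[1],q[2],q[3],q[0]])
    m=r.as_matrix();now=np.degrees(np.arctan2(m[1,0],m[0,0]))
    a=np.radians(yaw);X=np.array([np.cos(a),np.sin(a),0]);Z=np.array([0,0,-1.]);T=R.from_matrix(np.c_[X,np.cross(Z,X),Z])
    print("t",round(s["time_s"],2),"pos",s["ee_pos"].round(4),"yaw",now.round(2),"tilt",np.degrees(np.arccos(-m[2,2])).round(2),"F",s["force"].round(1),"T",s["torque"].round(2),"w",round(s["grip_width"],3),"j",s["joint_pos"].round(2))
    print("shift tool mm",(m.T@(np.array([x,y,z])-s["ee_pos"])*1000).round(1),"rotvec deg",np.degrees((r.inv()*T).as_rotvec()).round(2))
if __name__=="__main__":go(*map(float,sys.argv[1:5]))
E
python3 g.py 0.517 0.2515 0.2 99
```

```text
t 1.9 pos [0.5077 0.2022 0.2229] yaw -68.45 tilt 0.52 F [ 0.8 -0.7  0.4] T [ 0.02 -0.09 -0.03] w 0.697 j [-0.03  0.25 -0.5   1.78  0.13  1.15 -1.77]
shift tool mm [-42.4 -26.9  22.8] rotvec deg [  -0.18    0.75 -167.45]
```

Emit:
{"name": "send_rows", "arguments": {"commands": [[-21,-13,10,0,0,0,0.7],[-21,-13,10,0,0,0,0.7],[0,0,0,0,0,-8.5,0.7],[0,0,0,0,0,-8.5,0.7],[0,0,0,0,0,-8.5,0.7],[0,0,0,0,0,-8.5,0.7],[0,0,0,0,0,-8.5,0.7],[0,0,0,0,0,-8.5,0.7],[0,0,0,0,0,-8.5,0.7],[0,0,0,0,0,-8.5,0.7],[0,0,0,0,0,-8.5,0.7],[0,0,0,0,0,-8.5,0.7]]}}

```text
time_s: 3.1
ee_pos: [0.51, 0.263, 0.1965]
eef_rot: [-0.002, 0.987, 0.158, -0.009]
force: [0.6, -0.4, 0.8]
grip_width: 0.701
```

Emit:
{"name": "send_rows", "arguments": {"commands": [[0,0,0,0,0,-8.5,0.7],[0,0,0,0,0,-8.5,0.7],[0,0,0,0,0,-8.5,0.7],[0,0,0,0,0,-8.5,0.7],[0,0,0,0,0,-8.5,0.7],[0,0,0,0,0,-8.5,0.7],[0,0,0,0,0,-8.5,0.7],[0,0,0,0,0,-8.5,0.7],[0,0,0,0,0,-8.5,0.7]]}}

```text
time_s: 4.0
ee_pos: [0.508, 0.2594, 0.1922]
eef_rot: [-0.008, 0.672, 0.74, -0.01]
force: [0.6, -0.9, 0.4]
grip_width: 0.697
```

```bash
python3 g.py 0.517 0.2515 0.2 99; python3 - <<'E'
from cell import grab_frame
import cv2
for n,(a,b,c,d) in dict(top=(60,220,150,310),side=(110,310,100,340)).items():
    cv2.imwrite(f"pics/{n}1.png",cv2.resize(grab_frame(n)[a:b,c:d,::-1],None,fx=3,fy=3,interpolation=2))
E
```

```text
t 4.0 pos [0.508  0.2594 0.1922] yaw 95.48 tilt 1.5 F [ 0.6 -0.9  0.4] T [ 0.03 -0.01  0.02] w 0.697 j [ 0.28  0.5  -1.1   1.74  0.45  1.22  0.73]
shift tool mm [-8.7  8.  -8. ] rotvec deg [-1.5   0.02 -3.52]
```

View pics/side1.png

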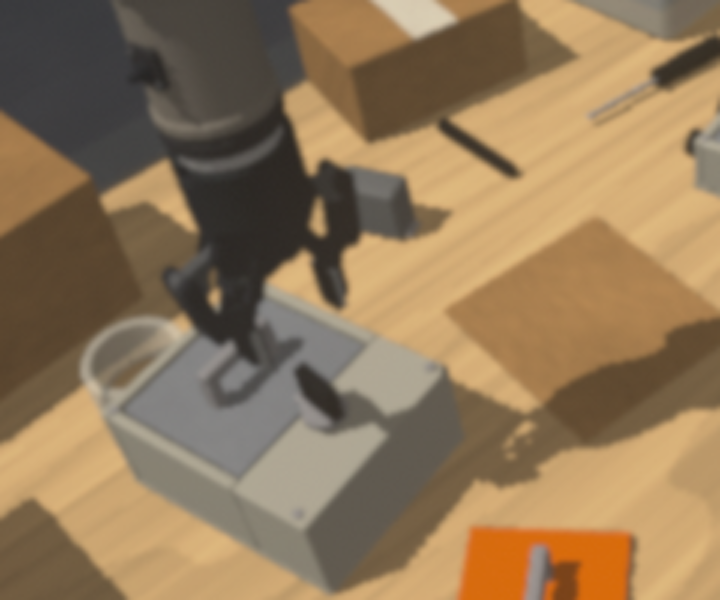

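```bash
python3 - <<'E'
from h import *
a=cv2.imread("pics/side0.png");t=cv2.imread("pics/top0.png")
out=[]
for phi in(0,.1,.2):
    row=[]
    for n,im,(u,v) in(("side",a,(185,215)),("top",t,(205,130))):
        w=.24-phi;k=8
        crop=cv2.resize(im[v:v+45,u:u+45],None,fx=k,fy=k,interpolation=2)
        R=lambda x,y:[.517+x*np.cos(w)-y*np.sin(w),.2515+x*np.sin(w)+y*np.cos(w)]
        for z,co in((.136,(0,255,0)),(.102,(0,0,255))):
            P=proj(n,[R(x,y)+[z] for x,y in((.02,.006),(.02,-.006),(-.02,-.006),(-.02,.006))])
            cv2.polylines(crop,[((P-[u,v]+.5)*k).round().astype(int)],True,co,1)
        row.append(crop[:290,:])
    out.append(np.vstack(row))
o=np.hstack(out);cv2.imwrite("pics/bar.png",cv2.resize(o,(800,int(o.shape[0]*800/o.shape[1]))))
E
```

```text
(no output)
```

View pics/bar.png

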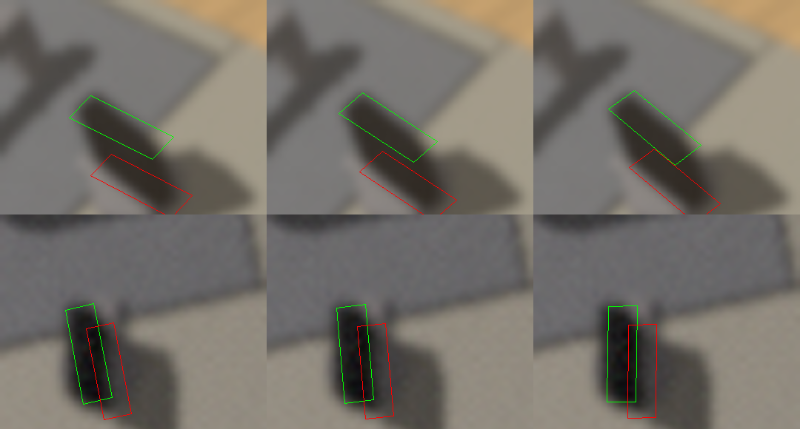

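```bash
python3 g.py 0.515 0.252 0.107 95.2
```

```text
t 4.1 pos [0.508  0.2593 0.192 ] yaw 95.1 tilt 1.55 F [-0.8  0.4  0.2] T [-0.03 -0.01 -0.01] w 0.697 j [ 0.28  0.5  -1.09  1.74  0.45  1.22  0.72]
shift tool mm [-7.8  8.6 84.8] rotvec deg [-1.55  0.03 -0.1 ]
```

Emit:
{"name": "send_rows", "arguments": {"commands": [[-8,8,0,-1.5,0,0,0.7],[0,0,20,0,0,0,0.7],[0,0,20,0,0,0,0.7],[0,0,0,0,0,0,0.7]]}}

```text
time_s: 4.5
ee_pos: [0.5192, 0.2493, 0.1507]
eef_rot: [0.003, 0.68, 0.734, 0.001]
force: [-0.4, -1.1, -0.4]
grip_width: 0.699
```

```bash
python3 g.py 0.515 0.252 0.107 95.2
```

```text
t 4.5 pos [0.5192 0.2493 0.1507] yaw 94.38 tilt 0.33 F [-0.4 -1.1 -0.4] T [-0.02  0.04 -0.05] w 0.699 j [ 0.27  0.53 -1.05  1.79  0.51  1.12  0.69]
shift tool mm [ 3.1 -4.2 43.7] rotvec deg [ 0.29  0.14 -0.82]
```

Emit:
{"name": "send_rows", "arguments": {"commands": [[3,-4,12,0.3,0,-0.8,0.7],[0,0,15,0,0,0,0.7],[0,0,12,0,0,0,0.7],[0,0,0,0,0,0,0.7]]}}

```text
time_s: 4.9
ee_pos: [0.516, 0.2517, 0.1102]
eef_rot: [0.002, 0.675, 0.737, 0.0]
force: [-0.2, 0.2, 0.9]
grip_width: 0.698
```

```bash
python3 g.py 0.515 0.252 0.107 95.2; python3 - <<'E'
from cell import grab_frame
import cv2,numpy as np
o=[]
for n,(a,b,c,d) in dict(top=(100,190,170,270),side=(190,280,140,240)).items():
    o.append(cv2.resize(grab_frame(n)[a:b,c:d,::-1],None,fx=4,fy=4,interpolation=2))
cv2.imwrite("pics/k1.png",np.hstack(o))
E
```

```text
t 4.9 pos [0.516  0.2517 0.1102] yaw 95.03 tilt 0.23 F [-0.2  0.2  0.9] T [ 0.    0.   -0.01] w 0.698 j [ 0.23  0.57 -1.02  1.83  0.57  1.06  0.65]
shift tool mm [ 0.4 -1.   3.2] rotvec deg [ 0.16  0.17 -0.17]
```

View pics/k1.png

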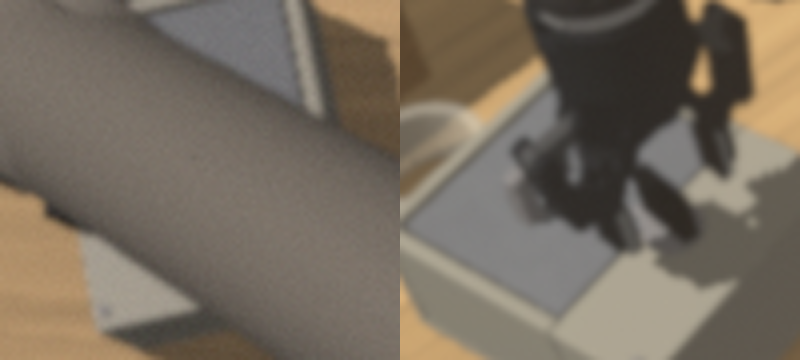

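The side view shows the knob bar at (668,205), midway between the fingertips at (625,240) and (720,165). I'll close on it.

Emit:
{"name": "send_rows", "arguments": {"commands": [[0,0,2,0,0,0,0.4],[0,0,0,0,0,0,0],[0,0,0,0,0,0,0],[0,0,0,0,0,0,0],[0,0,0,0,0,0,0],[0,0,0,0,0,0,0]], "newtons": 50}}

```text
time_s: 5.6
ee_pos: [0.5176, 0.2547, 0.1113]
eef_rot: [0.002, 0.675, 0.738, 0.004]
force: [-0.1, 0.7, -1.2]
grip_width: 0.13
```

```bash
python3 g.py 0.515 0.252 0.107 95.2
```

```text
t 5.6 pos [0.5176 0.2547 0.1113] yaw 95.1 tilt 0.49 F [-0.1  0.7 -1.2] T [ 0.16 -0.09 -0.  ] w 0.13 j [ 0.23  0.57 -1.02  1.83  0.57  1.06  0.65]
shift tool mm [-2.5 -2.9  4.2] rotvec deg [ 0.49 -0.08 -0.1 ]
```

Emit:
{"name": "send_rows", "arguments": {"commands": [[0,0,0,0,0,8,0],[0,0,0,0,0,8,0],[0,0,0,0,0,8,0]]}}

```text
time_s: 5.9
ee_pos: [0.5177, 0.2553, 0.1113]
eef_rot: [0.001, 0.818, 0.576, 0.005]
force: [0.5, 1.8, -3.6]
grip_width: 0.129
```

```bash
python3 g.py 0.515 0.252 0.107 95.2
```

```text
t 5.9 pos [0.5177 0.2553 0.1113] yaw 70.32 tilt 0.53 F [ 0.5  1.8 -3.6] T [ 0.11 -0.14  0.07] w 0.129 j [ 0.17  0.53 -0.93  1.83  0.5   1.02  0.27]
shift tool mm [-4.1 -1.5  4.3] rotvec deg [  0.45  -0.29 -24.88]
```

Emit:
{"name": "send_rows", "arguments": {"commands": [[0,0,0,0,0,8,0],[0,0,0,0,0,8,0],[0,0,0,0,0,8,0],[0,0,0,0,0,8,0],[0,0,0,0,0,8,0],[0,0,0,0,0,8,0]]}}

```text
time_s: 6.5
ee_pos: [0.5186, 0.2564, 0.1113]
eef_rot: [-0.002, 0.984, 0.178, 0.006]
force: [1.3, 2.4, -3.5]
grip_width: 0.127
```

```bash
python3 g.py 0.515 0.252 0.107 13.8
```

```text
t 6.5 pos [0.5186 0.2564 0.1113] yaw 20.54 tilt 0.71 F [ 1.3  2.4 -3.5] T [ 0.02 -0.1   0.12] w 0.127 j [ 0.04  0.47 -0.73  1.83  0.38  0.97 -0.5 ]
shift tool mm [-5.   2.9  4.3] rotvec deg [-0.09 -0.71  6.74]
```

Emit:
{"name": "send_rows", "arguments": {"commands": [[0,0,0,0,0,4,0],[0,0,0,0,0,4,0]]}}

```text
time_s: 6.7
ee_pos: [0.5189, 0.2566, 0.1113]
eef_rot: [-0.002, 0.994, 0.107, 0.006]
force: [1.7, 0.8, -1.3]
grip_width: 0.13
```

```bash
python3 g.py 0.515 0.252 0.107 13.8
```

```text
t 6.7 pos [0.5189 0.2566 0.1113] yaw 12.28 tilt 0.75 F [ 1.7  0.8 -1.3] T [-0.02  0.09  1.12] w 0.13 j [ 0.01  0.46 -0.7   1.83  0.36  0.96 -0.63]
shift tool mm [-4.8  3.7  4.2] rotvec deg [-0.11 -0.75 -1.52]
```

The latch hit its stop: Tz rose to 1.1 N m at a yaw of about 12.3°. I'll release and back off upward.

Emit:
{"name": "send_rows", "arguments": {"commands": [[0,0,0,0,0,0,0],[0,0,0,0,0,0,0.6],[0,0,0,0,0,0,0.6],[0,0,0,0,0,0,0.6],[0,0,-25,0,0,0,0.6],[0,0,-30,0,0,0,0.6],[0,0,0,0,0,0,0.6]]}}

```text
time_s: 7.4
ee_pos: [0.5177, 0.255, 0.1676]
eef_rot: [-0.001, 0.994, 0.108, 0.005]
force: [0.5, 0.1, -0.2]
grip_width: 0.603
```

```bash
python3 g.py 0.601 0.2745 0.17 13.6
```

```text
t 7.4 pos [0.5177 0.255  0.1676] yaw 12.4 tilt 0.55 F [ 0.5  0.1 -0.2] T [ 0.07 -0.04 -0.06] w 0.603 j [ 0.04  0.4  -0.73  1.78  0.3   1.07 -0.58]
shift tool mm [85.5 -1.2 -1.6] rotvec deg [-0.03 -0.55 -1.2 ]
```

Emit:
{"name": "send_rows", "arguments": {"commands": [[40,0,0,0,0,-1,0.6],[45,0,0,0,0,0,0.6],[0,0,0,0,-0.5,0,0.6]]}}

```text
time_s: 7.7
ee_pos: [0.6004, 0.2722, 0.1671]
eef_rot: [0.002, 0.993, 0.117, -0.001]
force: [0.1, -0.7, -1.0]
grip_width: 0.606
```

```bash
python3 g.py 0.601 0.2745 0.13 13.6; python3 - <<'E'
from cell import grab_frame
import cv2,numpy as np
o=[]
for n,(a,b,c,d) in dict(top=(80,200,170,280),side=(190,310,120,270)).items():
    o.append(cv2.resize(grab_frame(n)[a:b,c:d,::-1],None,fx=3,fy=3,interpolation=2))
cv2.imwrite("pics/k2.png",np.hstack(o))
E
```

```text
t 7.7 pos [0.6004 0.2722 0.1671] yaw 13.45 tilt 0.23 F [ 0.1 -0.7 -1. ] T [-0.05 -0.02  0.  ] w 0.606 j [-0.01  0.54 -0.69  1.57  0.37  1.17 -0.54]
shift tool mm [ 1.2 -2.2 37.1] rotvec deg [ 0.19  0.13 -0.15]
```

View pics/k2.png

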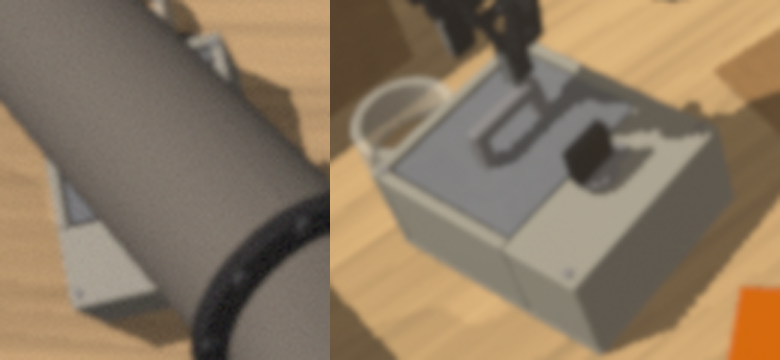

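The side crop shows the knob bar at (588,152) lying parallel to the cover's near edge, so the latch is open and the tongue is clear. Next I'll lower onto the handle.

Emit:
{"name": "send_rows", "arguments": {"commands": [[1,-2,20,0,0,0,0.6],[0,0,20,0,0,0,0.6],[0,0,0,0,0,0,0.6]]}}

```text
time_s: 8.1
ee_pos: [0.593, 0.2744, 0.1259]
eef_rot: [0.003, 0.993, 0.119, -0.004]
force: [-0.5, -1.0, 0.1]
grip_width: 0.603
```

```bash
python3 g.py 0.601 0.2745 0.1 13.6; python3 - <<'E'
from cell import grab_frame
import cv2,numpy as np
cv2.imwrite("pics/k3.png",cv2.resize(grab_frame("side")[190:280,130:240,::-1],None,fx=6,fy=6,interpolation=2))
E
```

```text
t 8.1 pos [0.593  0.2744 0.1259] yaw 13.7 tilt 0.54 F [-0.5 -1.   0.1] T [-0.02 -0.03 -0.  ] w 0.603 j [-0.02  0.58 -0.68  1.61  0.39  1.1  -0.57]
shift tool mm [ 8.   1.7 25.9] rotvec deg [0.23 0.48 0.1 ]
```

View pics/k3.png

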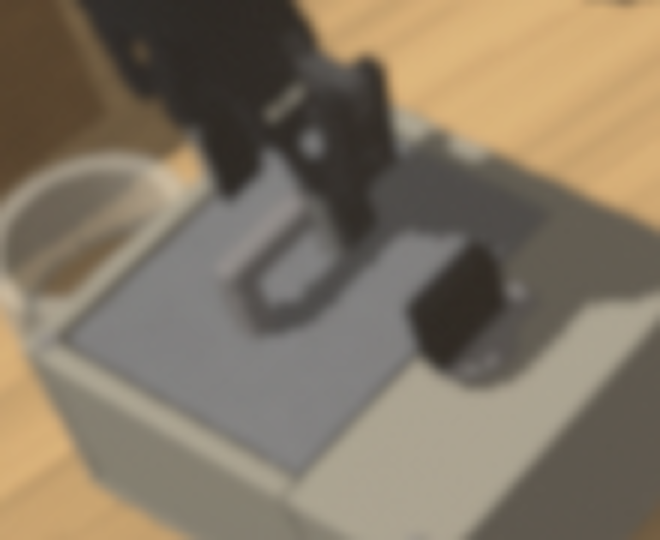

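```bash
python3 - <<'E'
from h import *
for X in([.593,.2744,.133],[.5996,.2717,.125],[.601,.2745,.125]):
    print(X,(proj("side",[X])[0]-[130,190])*6)
E
```

```text
[0.593, 0.2744, 0.133] [283.92172345 207.66153935]
[0.5996, 0.2717, 0.125] [286.09113125 208.74785874]
[0.601, 0.2745, 0.125] [277.84890343 210.92178237]
```

Emit:
{"name": "send_rows", "arguments": {"commands": [[7,0,8,0,0.5,0,0.6],[0,0,8,0,0,0,0.6],[2,0,5,0,0,0,0.6],[0,0,0,0,0,0,0.6]]}}

```text
time_s: 8.55
ee_pos: [0.6033, 0.278, 0.108]
eef_rot: [0.001, 0.993, 0.12, 0.004]
force: [-0.2, 0.1, -0.2]
grip_width: 0.599
```

```bash
python3 g.py 0.599 0.273 0.1 13.6
```

```text
t 8.55 pos [0.6033 0.278  0.108 ] yaw 13.73 tilt 0.45 F [-0.2  0.1 -0.2] T [-0.02 -0.    0.06] w 0.599 j [-0.03  0.6  -0.66  1.61  0.42  1.06 -0.58]
shift tool mm [-5.5  3.8  8. ] rotvec deg [ 0.17 -0.41  0.13]
```

Emit:
{"name": "send_rows", "arguments": {"commands": [[-4,3,4,0,-0.4,0,0.6],[0,0,3,0,0,0,0.6],[0,0,0,0,0,0,0.6]]}}

```text
time_s: 8.85
ee_pos: [0.6002, 0.274, 0.1009]
eef_rot: [0.001, 0.993, 0.119, 0.0]
force: [0.1, 0.0, -0.4]
grip_width: 0.6
```

```bash
python3 g.py 0.599 0.273 0.1 13.6; python3 - <<'E'
from cell import grab_frame
import cv2,numpy as np
cv2.imwrite("pics/k4.png",cv2.resize(grab_frame("side")[190:280,130:240,::-1],None,fx=6,fy=6,interpolation=2))
E
```

```text
t 8.85 pos [0.6002 0.274  0.1009] yaw 13.72 tilt 0.16 F [ 0.1  0.  -0.4] T [-0.05  0.03  0.05] w 0.6 j [-0.03  0.61 -0.66  1.62  0.42  1.05 -0.58]
shift tool mm [-1.4  0.7  0.9] rotvec deg [ 0.16 -0.01  0.12]
```

View pics/k4.png

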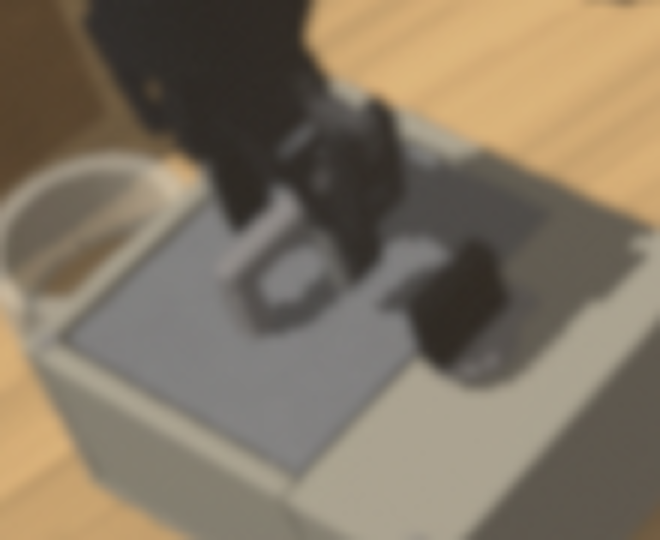

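The handle lies between the two fingertips, at about (245,225) and (365,275). I'll close on it.

Emit:
{"name": "send_rows", "arguments": {"commands": [[0,0,0,0,0,0,0.3],[0,0,0,0,0,0,0],[0,0,0,0,0,0,0],[0,0,0,0,0,0,0],[0,0,0,0,0,0,0]], "newtons": 70}}

```text
time_s: 9.4
ee_pos: [0.6008, 0.2742, 0.1017]
eef_rot: [0.001, 0.993, 0.119, 0.001]
force: [0.8, 0.7, 0.9]
grip_width: 0.124
```

```bash
python3 g.py 0.599 0.273 0.1 13.6
```

```text
t 9.4 pos [0.6008 0.2742 0.1017] yaw 13.72 tilt 0.18 F [0.8 0.7 0.9] T [ 0.   -0.03 -0.01] w 0.124 j [-0.03  0.61 -0.66  1.62  0.42  1.05 -0.58]
shift tool mm [-2.   0.7  1.7] rotvec deg [ 0.15 -0.1   0.12]
```

Emit:
{"name": "send_rows", "arguments": {"commands": [[0,0,-4,0,0,0,0],[0,0,-5,0,0,0,0],[0,0,-5,0,0,0,0],[0,0,-6,0,0,0,0],[0,0,0,0,0,0,0]]}}

```text
time_s: 9.9
ee_pos: [0.5995, 0.2734, 0.1218]
eef_rot: [0.002, 0.993, 0.12, -0.001]
force: [1.1, -0.1, -3.4]
grip_width: 0.126
```

```bash
python3 g.py 0.6 0.274 0.2 13.6; python3 - <<'E'
from cell import grab_frame
import cv2,numpy as np
cv2.imwrite("pics/k5.png",cv2.resize(grab_frame("side")[180:310,110:270,::-1],None,fx=4,fy=4,interpolation=2))
E
```

```text
t 9.9 pos [0.5995 0.2734 0.1218] yaw 13.73 tilt 0.23 F [ 1.1 -0.1 -3.4] T [ 0.05 -0.   -0.  ] w 0.126 j [-0.02  0.59 -0.67  1.61  0.4   1.09 -0.56]
shift tool mm [  0.5  -0.2 -78.2] rotvec deg [0.2  0.1  0.13]
```

View pics/k5.png

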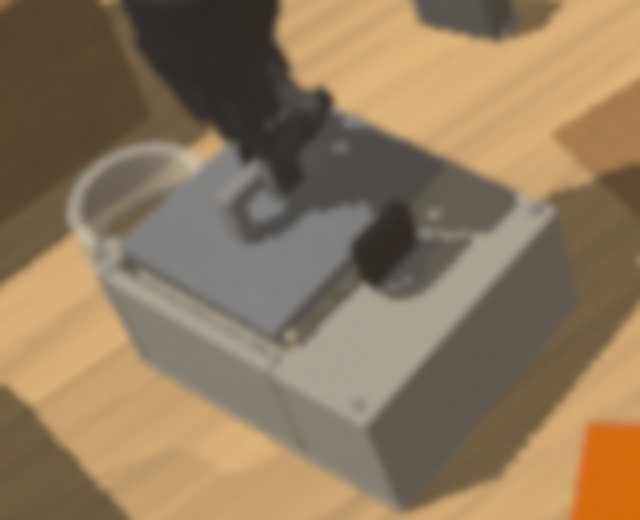

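The cover is out of its recess: the gap shows at (285,335) and the force is -3.4 N. I'll raise it above the knob's height.

Emit:
{"name": "send_rows", "arguments": {"commands": [[0,0,-8,0,0,0,0],[1,0,-10,0,0,0,0],[1,0,-10,0,0,0,0],[1,0,-10,0,0,0,0],[1,0,-12,0,0,0,0],[0,0,-12,0,0,0,0],[0,0,0,0,0,0,0]]}}

```text
time_s: 10.65
ee_pos: [0.604, 0.275, 0.19]
eef_rot: [0.002, 0.993, 0.12, -0.0]
force: [0.4, 0.4, -2.4]
grip_width: 0.122
```

```bash
python3 g.py 0.505 -0.003 0.185 -2; python3 - <<'E'
from cell import grab_frame
import cv2,numpy as np
cv2.imwrite("pics/k6.png",grab_frame("side")[100:340,60:400,::-1])
E
```

```text
t 10.65 pos [0.604 0.275 0.19 ] yaw 13.73 tilt 0.19 F [ 0.4  0.4 -2.4] T [ 0.01 -0.04 -0.  ] w 0.122 j [-0.01  0.53 -0.7   1.53  0.36  1.21 -0.53]
shift tool mm [-162.2  246.5    5.9] rotvec deg [1.900e-01 1.000e-02 1.573e+01]
```

View pics/k6.png

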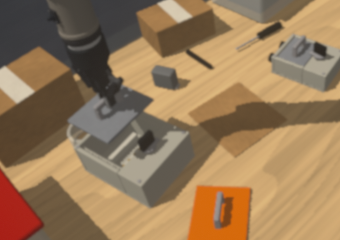

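Emit:
{"name": "send_rows", "arguments": {"commands": [[-9,14,0,0,0,0,0],[-13,20,0,0,0,0,0],[-13,20,0,0,0,0,0],[-13,20,0,0,0,0,0],[-13,20,0,0,0,0,0],[-13,20,0,0,0,0,0],[-13,20,0,0,0,0,0],[-13,20,0,0,0,0,0],[-13,20,0,0,0,0,0],[-13,20,0,0,0,0,0],[-13,20,0,0,0,0,0],[-10,14,0,0,0,0,0]]}}

```text
time_s: 11.9
ee_pos: [0.4972, -0.0029, 0.1833]
eef_rot: [0.006, 0.993, 0.118, -0.011]
force: [-0.2, 1.1, -3.4]
grip_width: 0.124
```

```bash
python3 g.py 0.505 -0.003 0.1 -2
```

```text
t 11.9 pos [ 0.4972 -0.0029  0.1833] yaw 13.59 tilt 1.41 F [-0.2  1.1 -3.4] T [-0.03 -0.06  0.01] w 0.124 j [ 0.51  0.23 -0.68  1.92  0.18  1.07 -0.02]
shift tool mm [ 9.5  1.2 83.1] rotvec deg [ 0.69  1.24 15.6 ]
```

Emit:
{"name": "send_rows", "arguments": {"commands": [[3,0,0,0.3,0.6,4,0],[3,0,0,0.3,0.6,4,0],[2,0,0,0,0,4,0],[0,0,0,0,0,3.5,0],[0,0,0,0,0,0,0]]}}

```text
time_s: 12.4
ee_pos: [0.4969, -0.0118, 0.1799]
eef_rot: [0.003, 1.0, -0.028, -0.005]
force: [0.7, 0.0, -1.9]
grip_width: 0.124
```

```bash
python3 g.py 0.505 -0.003 0.05 -2; python3 - <<'E'
from cell import grab_frame
import cv2,numpy as np
cv2.imwrite("pics/p1.png",np.hstack([cv2.resize(grab_frame("side")[130:280,200:390,::-1],None,fx=2,fy=2),cv2.resize(grab_frame("top")[90:240,240:430,::-1],None,fx=2,fy=2)]))
E
```

```text
t 12.4 pos [ 0.4969 -0.0118  0.1799] yaw -3.21 tilt 0.73 F [ 0.7  0.  -1.9] T [ 0.   -0.02  0.05] w 0.124 j [ 0.49  0.22 -0.64  1.93  0.16  1.04 -0.27]
shift tool mm [  8.9 -10.1 129.7] rotvec deg [ 0.41  0.61 -1.21]
```

View pics/p1.png

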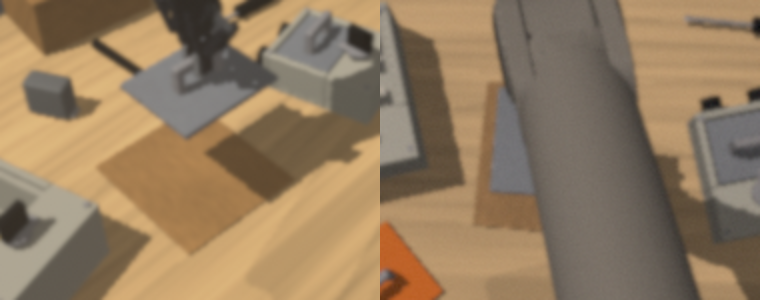

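The cover hangs level over the sheet. I'll lower it in stages and check the centring.

Emit:
{"name": "send_rows", "arguments": {"commands": [[5,-5,10,0.2,0.3,-0.6,0],[4,-5,15,0.2,0.3,-0.6,0],[0,0,20,0,0,0,0],[0,0,20,0,0,0,0],[0,0,20,0,0,0,0],[0,0,20,0,0,0,0],[0,0,0,0,0,0,0]]}}

```text
time_s: 13.2
ee_pos: [0.5077, 0.0006, 0.0679]
eef_rot: [-0.002, 1.0, -0.012, 0.001]
force: [-1.6, -0.3, -2.9]
grip_width: 0.126
```

```bash
python3 g.py 0.505 -0.003 0.04 -2; python3 - <<'E'
from cell import grab_frame
import cv2,numpy as np
a=grab_frame("side");b=grab_frame("top");np.savez("p2.npz",a=a,b=b)
cv2.imwrite("pics/p2.png",np.hstack([cv2.resize(a[160:280,230:370,::-1],None,fx=3,fy=3,interpolation=2),cv2.resize(b[110:230,270:390,::-1],None,fx=3,fy=3,interpolation=2)]))
E
```

```text
t 13.2 pos [0.5077 0.0006 0.0679] yaw -1.32 tilt 0.23 F [-1.6 -0.3 -2.9] T [ 0.01  0.1  -0.01] w 0.126 j [ 0.42  0.39 -0.6   2.02  0.3   0.81 -0.38]
shift tool mm [-2.6  3.7 27.9] rotvec deg [-0.19 -0.12  0.68]
```

View pics/p2.png

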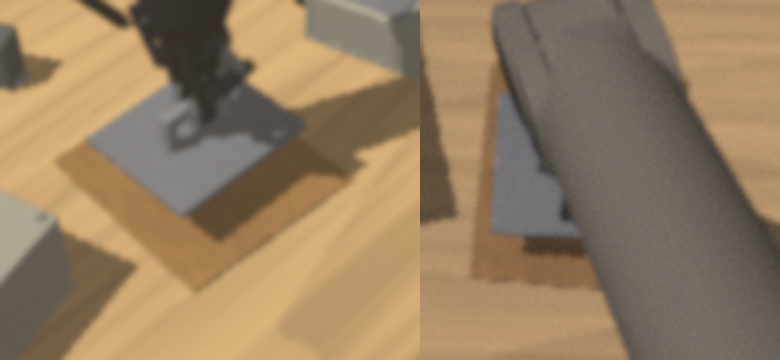

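```bash
python3 - <<'E'
from h import *
p=np.array([(88,138),(185,215),(303,125)])/3+[230,160]-.3
X=back("side",p,.0545);print(X.round(4),(X[0]+X[2])/2, np.linalg.norm(X[1]-X[0]),np.linalg.norm(X[2]-X[1]))
t=np.array([(497,93),(492,234)])/3-[140,0]+[270,110]-.3
Y=back("top",t,.0545);print(Y.round(4))
E
```

```text
[[ 0.5674  0.0687  0.0545]
 [ 0.4441  0.0712  0.0545]
 [ 0.4432 -0.0666  0.0545]] [0.50531421 0.0010496  0.0545    ] 0.12327851952819233 0.137814115828025
[[0.5708 0.0744 0.0545]
 [0.447  0.0749 0.0545]]
```

Emit:
{"name": "send_rows", "arguments": {"commands": [[-2,3,8,0,0,0,0],[-1,0,10,0,0,0,0],[0,0,8,0,0,0,0],[0,0,5,0,0,0,0],[0,0,0,0,0,0,0]]}}

```text
time_s: 13.8
ee_pos: [0.5099, -0.0023, 0.0399]
eef_rot: [-0.001, 1.0, -0.012, 0.007]
force: [-0.5, 0.0, -2.8]
grip_width: 0.123
```

```bash
python3 g.py 0.505 -0.004 0.0257 -2
```

```text
t 13.8 pos [ 0.5099 -0.0023  0.0399] yaw -1.34 tilt 0.82 F [-0.5  0.  -2.8] T [-0.04  0.03 -0.02] w 0.123 j [ 0.4   0.43 -0.57  2.04  0.34  0.74 -0.41]
shift tool mm [-5.1  1.9 14.1] rotvec deg [-0.18 -0.8   0.66]
```

Emit:
{"name": "send_rows", "arguments": {"commands": [[-5,2,2,-0.2,-0.8,0.6,0],[0,0,3,0,0,0,0],[0,0,3,0,0,0,0],[0,0,0,0,0,0,0]]}}

```text
time_s: 14.2
ee_pos: [0.505, -0.0042, 0.0315]
eef_rot: [0.0, 1.0, -0.017, -0.0]
force: [-1.0, 0.0, -2.6]
grip_width: 0.125
```

```bash
python3 g.py 0.505 -0.004 0.0257 -2
```

```text
t 14.2 pos [ 0.505  -0.0042  0.0315] yaw -2.0 tilt 0.04 F [-1.   0.  -2.6] T [-0.    0.05  0.01] w 0.125 j [ 0.39  0.44 -0.56  2.05  0.35  0.74 -0.42]
shift tool mm [-0.  -0.2  5.8] rotvec deg [0.04 0.01 0.  ]
```

Emit:
{"name": "send_rows", "arguments": {"commands": [[0,0,2,0,0,0,0],[0,0,2,0,0,0,0],[0,0,1,0,0,0,0]]}}

```text
time_s: 14.5
ee_pos: [0.5055, -0.0042, 0.0265]
eef_rot: [0.0, 1.0, -0.017, 0.0]
force: [-0.3, 0.1, -2.6]
grip_width: 0.126
```

```bash
python3 g.py 0.505 -0.004 0.0257 -2
```

```text
t 14.5 pos [ 0.5055 -0.0042  0.0265] yaw -2.0 tilt 0.06 F [-0.3  0.1 -2.6] T [ 0.06 -0.    0.  ] w 0.126 j [ 0.39  0.45 -0.56  2.05  0.36  0.73 -0.43]
shift tool mm [-0.5 -0.2  0.8] rotvec deg [ 0.03 -0.05  0.  ]
```

Emit:
{"name": "send_rows", "arguments": {"commands": [[0,0,1,0,0,0,0],[0,0,1,0,0,0,0]]}}

```text
time_s: 14.7
ee_pos: [0.5056, -0.0042, 0.0256]
eef_rot: [0.001, 1.0, -0.017, 0.0]
force: [-6.4, -0.6, 14.9]
grip_width: 0.128
```

```bash
python3 g.py 0.505 -0.004 0.0257 -2
```

```text
t 14.7 pos [ 0.5056 -0.0042  0.0256] yaw -2.0 tilt 0.1 F [-6.4 -0.6 14.9] T [-0.11  1.1  -0.01] w 0.128 j [ 0.38  0.45 -0.56  2.05  0.36  0.73 -0.43]
shift tool mm [-0.6 -0.1 -0.1] rotvec deg [ 0.1 -0.  -0. ]
```

Contact at 15 N, with z as predicted. I'll relax, open and rise.

Emit:
{"name": "send_rows", "arguments": {"commands": [[0,0,0,0,0,0,0],[0,0,0,0,0,0,0.3],[0,0,0,0,0,0,0.6],[0,0,0,0,0,0,0.6],[0,0,0,0,0,0,0.6],[0,0,-8,0,0,0,0.6],[0,0,-10,0,0,0,0.6],[0,0,-12,0,0,0,0.6],[0,0,-20,0,0,0,0.6],[0,0,-30,0,0,0,0.6],[0,0,-40,0,0,0,0.6],[0,0,-40,0,0,0,0.6]]}}

```text
time_s: 15.9
ee_pos: [0.5033, -0.0033, 0.1924]
eef_rot: [0.0, 1.0, -0.016, -0.002]
force: [0.9, -1.2, 0.2]
grip_width: 0.604
```

```bash
python3 g.py 0.35 -0.25 0.25 -2
```

```text
t 15.9 pos [ 0.5033 -0.0033  0.1924] yaw -1.89 tilt 0.28 F [ 0.9 -1.2  0.2] T [-0.03 -0.03 -0.  ] w 0.604 j [ 0.49  0.22 -0.65  1.91  0.15  1.07 -0.25]
shift tool mm [-145.3  251.7  -56.8] rotvec deg [0.03 0.28 0.11]
```

Emit:
{"name": "send_rows", "arguments": {"commands": [[0,0,-30,0,0,0,0.6],[0,0,-30,0,0,0,0.6],[-10,40,0,0,0,0,0.6],[-10,40,0,0,0,0,0.6],[-10,40,0,0,0,0,0.6],[-10,40,0,0,0,0,0.6],[-10,40,0,0,0,0,0.6],[-10,40,0,0,0,0,0.6],[-10,40,0,0,0,0,0.6],[-10,40,0,0,0,0,0.6],[0,0,0,0,0,0,0.6]]}}

```text
time_s: 17.0
ee_pos: [0.4168, -0.3274, 0.2776]
eef_rot: [0.005, 1.0, -0.01, 0.014]
force: [-0.4, -0.2, -0.2]
grip_width: 0.601
```

```bash
python3 - <<'E'
from cell import grab_frame
import cv2,numpy as np
a=grab_frame("side");b=grab_frame("top")
cv2.imwrite("pics/f1.png",np.hstack([cv2.resize(a[120:320,120:420,::-1],None,fx=1.33,fy=1.33*1.5,interpolation=2)*1]))
cv2.imwrite("pics/f2.png",cv2.resize(b[80:220,170:470,::-1],None,fx=2.6,fy=2.6,interpolation=2))
E
```

```text
(no output)
```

View pics/f1.png

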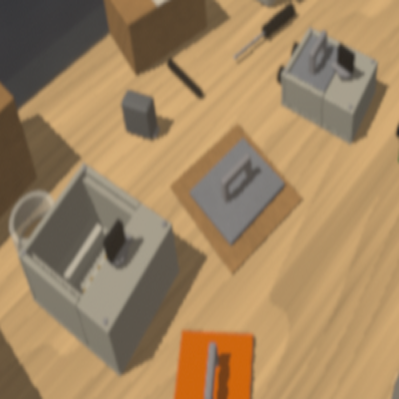

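View pics/f2.png

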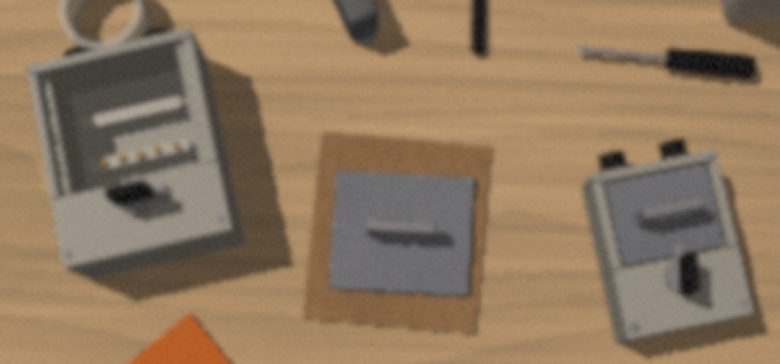

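The top view shows the cover flat with its handle up, centred at (402,233) on a sheet centred at about (398,232). The larger box's latch bar at (130,190) is parallel to the opening's edge, and the smaller latch hasn't moved.

```bash
python3 -c "
from cell import job
print(job.job_done())"
```

```text
the job is handed in; nothing more can be done
None
```

The control box is open: I turned its latch, lifted the cover off by its handle and laid it on the cardboard. I handed the job in at about 17 s.

- **Latch:** I turned the larger box's knob clockwise to its stop, where the wrist torque rose to 1.1 N m. In the last pictures its bar lies parallel to the opening's edge.
- **Cover:** It was set down with about 15 N of contact force. It lies flat with the handle up, about 4 px from the sheet's centre in the enlarged top view (about 4 mm), with cardboard showing on all sides.
- **Left alone:** The smaller box's latch, the orange plate and the green box look unmoved in the last pictures, where visible. The gripper is clear of everything.
- **Disagreements:** The two cameras' handle positions differed by about 6 mm. The knob's position from the cameras was about 4 mm off where the fingers closed on it. Neither disturbed the grasps. No check failed.

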